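# Tuck the test strip under the lapped leaf and hold it down on the sprung contact plate

### The arm

A 6-joint arm with a two-finger parallel gripper is mounted at the origin on a cart in front of the work surface, level with it; the furniture and walls round the work are solid. World frame = base frame: x ahead of the robot, y to its left, z up, the work surface at z = 0. Lengths are in m, angles in rad, forces in N, time in s.
With the tool pointing down it reaches from about 0.4 to 0.825 m from the base axis. Payload 7 kg.
Tool frame: the origin (TCP) lies at the very end of the fingers, on their centre line; the grasp point (between the pads) lies 19 mm behind it; z points along the fingers, y is the line along which they close (so a half turn about z gives the same grasp; the last joint's range is limited). The gripper opens to 85 mm and grips with 20 to 120 N. Pads are 22 mm wide; open, the fingers measure 114 mm over their backs; the gripper's body (76 mm by 85 mm) begins 54 mm behind the grasp point. The pads swing forward as they close: fully open they stand 13 mm farther back than shut.
Start: joints at [1.432, 0.359, 0.012, 0, -1.224, -0.288], TCP at [0.279, 0.614, 0.231] pointing down, gripper open.
Joint ranges: [-3.07, 3.07], [-1.43, 2.12], [-1.02, 1.25], [-3.03, 1.67], [-3.05, -0], [-3.03, 3.03]. Speed limits (rad/s): [2.39, 2.39, 3.01, 3.14, 3.14, 3.14].

### API

Orientations are given as a unit quaternion [w, x, y, z].
In Python, from station import r gives the robot as it stands.
- The arm moves only by the shell command python3 -m jog 'ROWS' [FORCE]. ROWS is a JSON object of lists of equal length, an entry for each row: "offset": the shift along the tool's x, y, z in units of 0.025 m (1.0 is 0.025 m), a list of three; "turn": the turn, a rotation vector about the tool's x, y, z in units of 6 degrees (1.0 is 6 degrees), a list of three; "claw": the opening, from 0 (shut) to 1 (fully open). In form: {"offset": [[tx, ty, tz], ...], "turn": [[rx, ry, rz], ...], "claw": [claw, ...]}. A call has 1 to 5 rows; each row shifts and turns the commanded pose from where the row before left it, along the tool's axes as they then stand; what a row does not reach is not made up. A row lasts 1/8 s, in which the tool goes at most 62.5 mm and 10.7 degrees, less where a joint would pass 70% of its speed; a pose out of reach is approached as far as the arm can. A call with a number of a shift or a turn outside -1 to 1 is refused whole. A call with a gripper value outside its range is refused whole. The fingers move at their own pace and stop on an object; FORCE is the grip in N (left out, the last holds). Time passes only in rows, so rows that do not move let the fingers close. It gives the time, the measured TCP pose, the force, the opening and the grip force at its end, in the units of the state.
- r.sense(): the state, without advancing time (a new reading comes with each control period).
- r.capture(name): name is "scene" or "side" or "wrist"; returns a dict with "frame" (480x640x3 uint8, blue, green, red), "z_map" (480x640 float32, m along the optical axis (not along the pixel's ray), 0 where there is no reading), "fx", "fy", "cx", "cy" (pixels), "xyz" and "orientation" of the camera in the world. Camera axes: x right, y down, z forward; pixel columns grow to the right and rows downward; lengths in m; the calibration is good to about 2 mm. A picture is of the moment at which its call begins.
- r.finish_job(): hands the job in; it is judged then, once.
Trained networks look in a picture, given as the dict that the camera call returned (one of the last four; its "shot" number tells which), for a name from the list of things; names that differ only in an ending like _2 or _b are one class to them, and where a whole thing is asked for, a point or a joint stands for the part that bears it (a point fixed in the world has none). Each returns a list of dicts, best first, with "score" (0 to 1); they miss things now and then, are a little off and sometimes report something else, mostly with a low value. They report only what shows in the picture. A call takes as long as a camera call. They do not tell look-alikes from the thing itself.
- r.boxes_of(picture, target): "position" ([x, y, z] in m, in world coordinates, good to about 4 mm: the middle of the surface that is visible of it).
- r.regions_of(picture, target): "region" (480x640 bool, what is visible of it).
- r.tip_of(picture, target): "position" ([x, y, z] in m, in world coordinates, good to about 4 mm: a listed point, or the origin of a listed thing).
The state is a dict: "t": time; "joints": joint angles; "qd": joint speeds; "joint_efforts": joint torques, N m; "position": TCP position; "orientation": TCP orientation; "contact_force": force on the tool from outside, world axes, zero at the start; "ft_torque": the same for the moment, N m; "opening": opening from 0.0 (shut) to 1.0 (fully open); "grasp_force": force on a finger pad.
Only numpy, scipy, OpenCV 4.12 (cv2) and the standard library are available. Lean on these libraries where they do the work, as an engineer would, in place of code of your own. Each camera call takes 0.05 s, during which the arm holds its last target. There are 200 camera calls.

### The job

Pick up the copper test strip by its black grip and tuck its front edge (the end farther from the grip) about 25 mm under the hinged metal leaf of the grey test board, straight and in the middle, without lifting the leaf or shoving against it. Then gently press the strip flat on the sprung brass plate until the plate has sunk about halfway (3 mm), and finish like that, still holding it pressed down. Leave the coil, the finned resistor and the loupe alone.

Things in the scene. Friction and masses are not known exactly. Their poses are not given: they have to be found in the camera images.
- test_board: Fixed grey board 180 x 110 x 18 mm (x, y, z) on the bench. Origin: centre of its underside; x points from its open front (x = -90 mm) to the hinge end, z up; flat top at z = 18 mm. A 68 mm wide steel leaf laps over the middle of its far part. Under the leaf a stop bar 12 mm high stands from x = 60 to 65 mm. Two hinge blocks at x = 69 to 85 mm stand 22 mm above the top.
- leaf_lip (a point): Middle of the leaf's underside where its flat part begins: x = 20, y = 0, z = 32 mm in the board frame (8 mm above the brass plate while that is up). The leaf is 3 mm thick, flat from here to the hinge pin at x = 77 mm; its front lip is turned up at 35 degrees from here to x = 11 mm (lip end about 13 mm above the plate). Depth under the leaf counts from here.
- leaf (a joint): Angle of the leaf in rad: 0 lying down, parallel to the board (a stop keeps it 8 mm above the raised plate), growing as its front lifts. Loose, 60 g, held down by its weight only. More than 0.08 (front raised 4.5 mm) at any time counts as lifted; more than 12 N of strip, finger or arm on it counts as shoving.
- plate (a joint): Depth in m by which the sprung brass plate is pushed down: 0 standing 6 mm above the board's top, 0.006 flush with it (end of travel). It is guided and stays level. Pushing it takes 4 N at the start, 8.5 N at 3 mm and 13 N at the end, hard after that; it returns by itself, and the strip's own weight does not push it down.
- plate_top (a point): Centre of the top face of the brass plate, which sinks with it; at x = -11, y = 0, z = 24 mm of the board frame while up. The plate is 134 x 50 mm (along and across the board): x = -78 to 56 mm of the board, so it also runs on under the leaf. The strip slides and lies on it.
- strip: Loose flat copper strip 120 x 40 x 4 mm, about 0.16 kg, on the bench, a dark dot at each end, with a black ribbed grip block 44 x 20 x 26 mm centred at x = -15 mm, from z = 4 to 30 mm; take it across its 20 mm width. Origin: centre of the underside; x points to the front edge, z up. Its force on board, plate and leaf together must stay below 40 N.
- strip_grip (a point): Point inside the grip block at x = -15, y = 0, z = 20 mm of the strip frame.
- strip_front (a point): Middle of the lower front edge of the strip (x = 60, z = 0 mm in its frame): the edge that goes under the leaf.
- strip_tail (a point): Middle of the lower tail edge of the strip (x = -60, z = 0 mm in its frame).
- coil: Bystander: small wire spool 58 x 38 x 29 mm on the bench between the two work places. Origin: centre of its underside.
- shunt: Bystander: finned metal resistor 56 x 28 x 12 mm. Origin: centre of its underside.
- loupe: Bystander: black eye loupe, 38 mm across, 32 mm high. Origin: centre of its underside.
Mind the look-alikes: they are no part of the job. Of the things that look like the strip, the middle-sized one is meant.

How it is judged:
By the outcome, as a careful person would: the job done as asked, in the order asked, and still so for the second after the job is handed in, while the arm keeps its last pose, push and grip.
It also fails if it takes over 42 s, if anything falls off the work surface, if the arm or the gripper's body presses on something with over 40 N, if the wrist force passes 120 N, or if a joint passes its speed limit or range.

## Working session

There is one attempt and no reset: what is moved stays moved. The work goes in short steps, Python scripts to look and compute and a shell command to move; the robot and the scene stay as the last step left them, time stands still between calls to the robot, and variables do not carry over. Pictures are saved under pics/ and viewed, at most 10 in all, crops included, and the job is handed in when it is done.

```bash
ls; mkdir -p pics
cat > h.py <<'E'
import numpy as np, cv2
from scipy.spatial.transform import Rotation as R
from station import r
def Rq(q): return R.from_quat([q[1],q[2],q[3],q[0]])
def cloud(p):
    z=p["z_map"]; v,u=np.mgrid[0:480,0:640]
    c=np.stack([(u-p["cx"])*z/p["fx"],(v-p["cy"])*z/p["fy"],z],-1)
    w=Rq(p["orientation"]).apply(c.reshape(-1,3)).reshape(480,640,3)+np.array(p["xyz"])
    w[z==0]=np.nan
    return w
def pix(p,x):
    c=Rq(p["orientation"]).inv().apply(np.array(x)-np.array(p["xyz"]))
    return np.round([p["fx"]*c[0]/c[2]+p["cx"],p["fy"]*c[1]/c[2]+p["cy"]],0)
E
python3 - <<'E'
from h import *
s=r.sense(); print({k:np.round(v,3) for k,v in s.items()})
for n in ["scene","side"]:
    p=r.capture(n); cv2.imwrite(f"pics/{n}0.png",p["frame"]); print(n,np.round(p["xyz"],3),np.round(p["orientation"],3))
    for t in ["strip","strip_grip","strip_front","strip_tail","test_board","leaf_lip","plate_top","coil","shunt","loupe"]:
        for d in r.tip_of(p,t): print(t,np.round(d["position"],3),round(d["score"],2),pix(p,d["position"]))
E
```

```text
pics
{'t': np.float64(0.0), 'joints': array([ 1.432,  0.359,  0.011, -0.   , -1.224, -0.288]), 'qd': array([0.001, 0.   , 0.   , 0.001, 0.001, 0.   ]), 'joint_efforts': array([ 0.0000e+00, -5.8333e+01,  2.9342e+01,  6.9370e+00, -6.0000e-03,
       -0.0000e+00]), 'position': array([0.279, 0.614, 0.23 ]), 'orientation': array([ 0.001,  0.977, -0.212, -0.   ]), 'contact_force': array([-0.293,  0.538, -0.196]), 'ft_torque': array([-0.022,  0.041,  0.014]), 'grasp_force': np.float64(0.0), 'opening': np.float64(1.001)}
scene [-0.098 -0.277  0.644] [-0.357  0.76  -0.495  0.223]
strip [0.572 0.212 0.003] 0.81 [234. 225.]
strip [0.686 0.108 0.002] 0.7 [311. 205.]
strip [ 0.374  0.157 -0.004] 0.59 [199. 309.]
strip_grip [0.392 0.177 0.028] 0.84 [191. 284.]
strip_grip [0.675 0.101 0.016] 0.73 [312. 203.]
strip_grip [ 0.584 -0.192  0.001] 0.6 [452. 282.]
strip_grip [ 0.606 -0.194  0.034] 0.58 [459. 260.]
strip_grip [0.561 0.206 0.021] 0.56 [232. 222.]
strip_front [ 0.316  0.096 -0.001] 0.72 [211. 346.]
strip_front [0.725 0.11  0.   ] 0.58 [319. 194.]
strip_tail [ 0.636  0.098 -0.   ] 0.79 [304. 
[... 881 characters left out ...]
726  0.112 -0.   ] 0.79 [203. 278.]
strip_front [0.63  0.188 0.   ] 0.65 [234. 323.]
strip_tail [ 0.515  0.224 -0.001] 0.85 [292. 360.]
strip_tail [ 0.437  0.218 -0.   ] 0.75 [342. 370.]
strip_tail [0.636 0.101 0.001] 0.72 [251. 285.]
test_board [ 0.588 -0.194  0.001] 0.81 [325. 195.]
test_board [0.57  0.21  0.001] 0.66 [263. 342.]
leaf_lip [ 0.604 -0.194  0.034] 0.66 [318. 181.]
leaf_lip [ 0.585 -0.193  0.002] 0.29 [326. 195.]
plate_top [ 0.577 -0.198  0.027] 0.88 [331. 185.]
coil [0.462 0.006 0.002] 0.7 [359. 271.]
shunt [ 0.566 -0.01   0.001] 0.63 [308. 253.]
shunt [0.517 0.223 0.002] 0.26 [291. 358.]
loupe [ 0.636 -0.01   0.002] 0.58 [274. 244.]
loupe [0.567 0.208 0.001] 0.21 [264. 342.]
```

View pics/scene0.png

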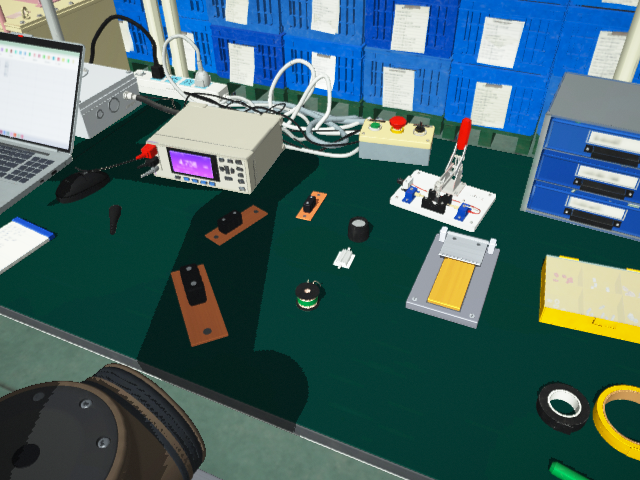

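View pics/side0.png

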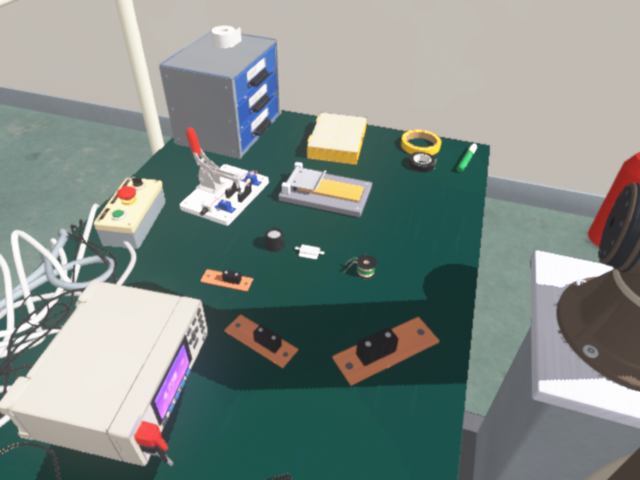

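```bash
cat >> h.py <<'E'
def rect(m):
    # min-area rectangle of xy points, mm & deg
    (c,s,a)=cv2.minAreaRect((m*1000).astype(np.float32)); return np.round(c,1),np.round(s,1),round(a,1)
def line(m):
    c=m.mean(0); return c,np.linalg.svd(m-c,full_matrices=False)[2][0]
E
python3 - <<'E'
from h import *
for n in ["scene","side"]:
    p=r.capture(n); w=cloud(p); hsv=cv2.cvtColor(p["frame"],cv2.COLOR_BGR2HSV)
    print(n)
    for t,(zl,zh) in {"strip":(-.01,.011),"plate_top":(.01,.04),"test_board":(.008,.06),"leaf":(.02,.06)}.items():
        for d in r.regions_of(p,t):
            m=d["region"]; k=cv2.erode(m.astype(np.uint8),np.ones((2,2)))>0
            q=w[k]; q=q[~np.isnan(q[:,0])]; z=q[:,2]; q=q[(z>zl)&(z<zh)]
            if len(q)<20: continue
            print(t,round(d["score"],2),m.sum(),rect(q[:,:2]),"z med",np.round(np.percentile(q[:,2],[10,50,90])*1000,1),"mean",np.round(q.mean(0)*1000,1))
    # obstacles near strip grip
    q=w.reshape(-1,3); q=q[~np.isnan(q[:,0])]
    q=q[(q[:,2]>.04)&(q[:,2]<.3)&(np.hypot(q[:,0]-.56,q[:,1]-.21)<.14)]
    if len(q): print("obst near",len(q),np.round(q[np.argmin(np.hypot(q[:,0]-.56,q[:,1]-.21))],3))
    q=w.reshape(-1,3); q=q[~np.isnan(q[:,0])]
    q=q[(q[:,2]>.045)&(q[:,2]<.3)&(np.hypot(q[:,0]-.555,q[:,1]+.19)<.16)]
    if len(q): print("obst board",len(q),np.round(q[np.argmin(np.hypot(q[:,0]-.555,q[:,1]+.19))],3))
E
```

```text
scene
strip 0.83 2857 (array([378.5, 160.1]), array([167.7,  53.9]), 45.8) z med [4.9 6.4 7.9] mean [361.4 143.3   6.3]
strip 0.73 1098 (array([573.8, 205.6]), array([ 41. , 119.3]), 72.9) z med [3.3 5.1 6.9] mean [570.5 202.1   5.1]
strip 0.68 486 (array([681. , 103.9]), array([87.3, 28. ]), 2.4) z med [2.3 4.3 6.4] mean [676.  100.3   4.4]
plate_top 0.59 1673 (array([ 560.8, -196. ]), array([107.8,  50.3]), 0.5) z med [22.9 24.8 26.1] mean [ 556.  -196.1   24.5]
plate_top 0.5 1120 (array([559.6, 208.3]), array([20.3, 46.1]), 67.6) z med [13.4 25.9 31.8] mean [555.1 206.8  24.2]
plate_top 0.4 506 (array([631.2,  -9.7]), array([34. , 34.3]), 45.8) z med [13.4 27.6 32.4] mean [627.6 -11.7  25. ]
plate_top 0.19 1154 (array([ 632.7, -194.5]), array([67.1, 68.9]), 89.9) z med [34.6 36.1 37.9] mean [ 635.3 -195.    36.1]
test_board 0.93 6190 (array([ 585.2, -194.7]), array([182.1, 108.8]), 0.3) z med [17.4 20.8 36.3] mean [ 574.  -197.    23.8]
leaf 0.7 1102 (array([ 630.5, -195. ]), array([69.7, 65.5]), 0.2) z med [34.6 36.2 38.5] mean [ 633.6 -195.4   36.4]
obst near 1704 [0.65  0.238 0
[... 162 characters left out ...]
rray([167.5,  54.7]), 45.8) z med [4.7 6.2 7.8] mean [375.  166.8   6.2]
strip 0.67 1666 (array([573.6, 208.6]), array([ 39.9, 118.7]), 72.8) z med [3.2 4.7 6.3] mean [574.4 212.    4.8]
plate_top 0.56 702 (array([ 557.9, -191.2]), array([98.8, 50.2]), 1.6) z med [22.6 24.7 26.3] mean [ 553.5 -188.5   24.5]
plate_top 0.33 1655 (array([560.7, 213.9]), array([19.9, 45.3]), 77.9) z med [14.7 29.  31.6] mean [558.3 216.7  25.7]
test_board 0.38 1596 (array([549.7, 217.6]), array([26.1, 66.3]), 64.4) z med [13.1 28.5 31.4] mean [558.3 217.3  24.9]
leaf 0.92 573 (array([ 630.1, -194.2]), array([71.4, 64.9]), 89.5) z med [34.3 35.9 38.2] mean [ 630.8 -191.2   36.2]
obst near 1860 [0.653 0.238 0.054]
```

```bash
cat >> h.py <<'E'
def togo(xyz,head):
    s=r.sense(); T=Rq(s["orientation"]); d=T.inv().apply(np.array(xyz)-s["position"])
    h=np.radians(head); G=R.from_matrix(np.array([[np.cos(h),np.sin(h),0],[np.sin(h),-np.cos(h),0],[0,0,-1]]))
    t=(T.inv()*G).as_rotvec(degrees=True)
    print("t",round(s["t"],2),"pos",np.round(s["position"],4),"off units",np.round(d/.025,2),"turn units",np.round(t/6,2),"f",np.round(s["contact_force"],1),"open",round(float(s["opening"]),3),"grip",round(float(s["grasp_force"]),1))
E
python3 - <<'E'
from h import *
togo([.559,.211,.15],-17.1)
a=np.array([.279,.614]);b=np.array([.559,.211])
for n in ["scene","side"]:
    w=cloud(r.capture(n)).reshape(-1,3); w=w[~np.isnan(w[:,0])]
    u=np.clip((w[:,:2]-a)@(b-a)/((b-a)@(b-a)),0,1); d=np.linalg.norm(w[:,:2]-a-u[:,None]*(b-a),axis=1)
    for lo in (0,.2,.4,.6,.8):
        k=(d<.1)&(u>=lo)&(u<=lo+.2); print(n,lo,k.sum(),np.round(np.percentile(w[k,2],[50,99,100]),3) if k.sum() else "")
E
```

```text
t 1.6 pos [0.2794 0.6144 0.2313] off units [16.86 10.06  3.25] turn units [-0.    0.   -1.23] f [-0.6  0.2  0.2] open 0.997 grip 0.0
scene 0 246 [0.009 0.012 0.012]
scene 0.2 4266 [0.002 0.012 0.015]
scene 0.4 4191 [0.001 0.018 0.022]
scene 0.6 5204 [0.001 0.004 0.005]
scene 0.8 10519 [0.    0.032 0.088]
side 0 981 [0.578 0.592 0.594]
side 0.2 0 
side 0.4 2369 [0.001 0.016 0.019]
side 0.6 9852 [0.001 0.003 0.007]
side 0.8 12193 [0.001 0.032 0.089]
```

```bash
for i in 1; do :; done
python3 -m jog '{"offset":[[1,0.6,0],[1,0.6,0],[1,0.6,0],[1,0.6,0],[1,0.6,0]],"turn":[[0,0,0],[0,0,0],[0,0,0],[0,0,0],[0,0,0]],"claw":[1,1,1,1,1]}'
python3 -m jog '{"offset":[[1,0.6,0],[1,0.6,0],[1,0.6,0],[1,0.6,0],[1,0.6,0]],"turn":[[0,0,0],[0,0,0],[0,0,0],[0,0,0],[0,0,0]],"claw":[1,1,1,1,1]}'
python3 -m jog '{"offset":[[1,0.6,0.5],[1,0.6,0.5],[1,0.6,0.5],[1,0.6,0.5],[1,0.6,0.5]],"turn":[[0,0,0],[0,0,0],[0,0,0],[0,0,0],[0,0,0]],"claw":[1,1,1,1,1]}'
python3 -m jog '{"offset":[[1,0.6,0.5],[0.8,0.5,0.2],[0,0,0]],"turn":[[0,0,-0.6],[0,0,-0.6],[0,0,0]],"claw":[0.7,0.7,0.7]}'
python3 - <<'E'
from h import *
togo([.5594,.2114,.15],-17.1)
p=r.capture("wrist"); cv2.imwrite("pics/w1.png",p["frame"]); w=cloud(p)
print(np.round(p["xyz"],3))
for t in ["strip","strip_grip","strip_front","strip_tail"]:
    for d in r.tip_of(p,t)[:2]: print(t,np.round(d["position"],4),round(d["score"],2),pix(p,d["position"]))
for d in r.regions_of(p,"strip")[:2]:
    q=w[d["region"]]; q=q[~np.isnan(q[:,0])]
    a=q[(q[:,2]>-.003)&(q[:,2]<.01)]; b=q[(q[:,2]>.022)&(q[:,2]<.04)]
    print(round(d["score"],2),len(a),len(b),rect(a[:,:2]),rect(b[:,:2]) if len(b)>20 else "",np.median(a[:,2]),np.median(b[:,2]))
E
```

```text
t: 2.33
position: [0.3635, 0.4924, 0.2316]
orientation: [-0.0, 0.977, -0.212, 0.0]
contact_force: [-0.1, -0.4, 0.4]
opening: 1.003
grasp_force: 0.0
t: 2.95
position: [0.4459, 0.3723, 0.2316]
orientation: [-0.0, 0.977, -0.212, 0.0]
contact_force: [0.1, 0.4, -0.2]
opening: 1.003
grasp_force: 0.0
t: 3.58
position: [0.5284, 0.2522, 0.1687]
orientation: [-0.0, 0.977, -0.212, 0.0]
contact_force: [-0.7, -0.5, -0.2]
opening: 1.001
grasp_force: 0.0
t: 3.95
position: [0.5589, 0.209, 0.1508]
orientation: [0.0, 0.988, -0.151, -0.0]
contact_force: [0.1, 0.0, 0.1]
opening: 0.696
grasp_force: 0.0
t 3.95 pos [0.5589 0.209  0.1508] off units [-0.01 -0.1   0.03] turn units [ 0.01  0.   -0.05] f [0.1 0.  0.1] open 0.696 grip 0.0
[0.631 0.187 0.294]
strip [0.5749 0.2081 0.0035] 0.58 [315. 196.]
strip [0.6811 0.102  0.0008] 0.58 [419.  -2.]
strip_grip [0.5569 0.2152 0.0199] 0.9 [313. 227.]
strip_grip [0.3948 0.1766 0.027 ] 0.81 [417. 394.]
strip_front [ 6.328e-01  1.918e-01 -1.000e-04] 0.93 [312. 113.]
strip_tail [ 0.6364  0.1035 -0.003 ] 0.9 [430.  69.]
strip_tail [0.4377 0.2224 0.0025] 0.85 [348. 349.]
0.67 6257 1671 (array([572.2, 208.2]), array([ 41.2, 120.4]), 73.4) (array([558.1, 212.8]), array([20.7, 43.3]), 73.2) 0.0042553513490679595 0.030092774275374323
0.65 2467 497 (array([369.9, 174.4]), array([169.7,  63.6]), 36.7) (array([406.2, 195.9]), array([18.6, 31.8]), 64.5) 0.005871723440163401 0.03202734499121318
```

```bash
python3 -m jog '{"offset":[[0,-0.12,1],[0,0,1],[0,0,1],[0,0,1],[0,0,0.8]],"turn":[[0,0,0],[0,0,0],[0,0,0],[0,0,0],[0,0,0]],"claw":[0.7,0.7,0.7,0.7,0.7]}' 60
python3 -m jog '{"offset":[[0,0,0.5],[0,0,0.4],[0,0,0.1],[0,0,0]],"turn":[[0,0,0],[0,0,0],[0,0,0],[0,0,0]],"claw":[0.7,0.7,0.7,0.6]}'
python3 -m jog '{"offset":[[0,0,0],[0,0,0],[0,0,0],[0,0,0],[0,0,0]],"turn":[[0,0,0],[0,0,0],[0,0,0],[0,0,0],[0,0,0]],"claw":[0.4,0.2,0.1,0,0]}'
python3 - <<'E'
from h import *
togo([.5585,.212,.006],-16.9)
E
```

```text
t: 4.88
position: [0.5589, 0.215, 0.0306]
orientation: [0.0, 0.989, -0.15, -0.0]
contact_force: [0.2, 0.4, -0.1]
opening: 0.702
grasp_force: 0.0
t: 5.38
position: [0.5595, 0.2146, 0.0066]
orientation: [-0.0, 0.989, -0.15, 0.0]
contact_force: [0.3, 0.7, -0.2]
opening: 0.6
grasp_force: 0.0
t: 6.0
position: [0.5596, 0.2145, 0.007]
orientation: [-0.0, 0.989, -0.15, 0.0]
contact_force: [-1.6, -0.3, 5.6]
opening: 0.217
grasp_force: 60.3
t 6.0 pos [0.5596 0.2145 0.007 ] off units [-0.01  0.11  0.04] turn units [-0.   -0.01 -0.06] f [-1.6 -0.3  5.6] open 0.217 grip 60.3
```

```bash
python3 -m jog '{"offset":[[0,0,-0.4],[0,0,-0.8],[0,0,-1],[0,0,-1],[0,0.4,-0.3]],"turn":[[0,0,0],[0,0,0],[0,0,0],[0,0,0],[0,0,0]],"claw":[0,0,0,0,0]}' 70
python3 -m jog '{"offset":[[0.15,0.9,0],[0.15,1,0],[0.15,1,0],[0.15,1,0],[0.15,1,0]],"turn":[[0,0,0],[0,0,-0.2],[0,0,-0.2],[0,0,-0.2],[0,0,-0.2]],"claw":[0,0,0,0,0]}'
python3 -m jog '{"offset":[[0.1,1,0],[0.1,1,0],[0,1,0],[0,1,0],[0,1,0]],"turn":[[0,0,-0.3],[0,0,-0.3],[0,0,-0.3],[0,0,-0.3],[0,0,-0.3]],"claw":[0,0,0,0,0]}'
python3 - <<'E'
from h import *
togo([.500,-.1945,.09],0.3)
E
```

```text
t: 6.62
position: [0.5571, 0.2055, 0.0955]
orientation: [-0.001, 0.989, -0.15, 0.001]
contact_force: [-0.7, -0.3, -3.0]
opening: 0.215
grasp_force: 68.7
t: 7.25
position: [0.5394, 0.0794, 0.0925]
orientation: [0.001, 0.994, -0.109, -0.001]
contact_force: [0.4, 0.3, -1.3]
opening: 0.22
grasp_force: 68.7
t: 7.88
position: [0.5247, -0.0446, 0.0925]
orientation: [0.0, 1.0, -0.03, -0.001]
contact_force: [0.4, 0.5, -1.6]
opening: 0.216
grasp_force: 68.7
t 7.88 pos [ 0.5247 -0.0446  0.0925] off units [-0.63  6.04  0.11] turn units [ 0.    0.02 -0.62] f [ 0.4  0.5 -1.6] open 0.216 grip 68.7
```

```bash
python3 -m jog '{"offset":[[-0.1,1,0],[-0.1,1,0],[-0.1,1,0],[-0.1,1,0],[-0.2,1,0]],"turn":[[0,0,-0.3],[0,0,-0.3],[0,0,0],[0,0,0],[0,0,0]],"claw":[0,0,0,0,0]}'
python3 -m jog '{"offset":[[0,0.7,0],[0,0.3,0],[0,0,0],[0,0,0]],"turn":[[0,0,0],[0,0,0],[0,0,0],[0,0,0]],"claw":[0,0,0,0]}'
cat > look.py <<'E'
from h import *
import sys
togo([.500,-.1945,.09],0.3)
for n in ["wrist","scene"]:
    p=r.capture(n); cv2.imwrite(f"pics/{n}_{sys.argv[1]}.png",p["frame"]); w=cloud(p)
    print(n)
    for t in ["strip_front","strip_tail","strip_grip","leaf_lip","plate_top"]:
        for d in r.tip_of(p,t):
            if d["position"][1]<-.1: print(t,np.round(d["position"],4),round(d["score"],2),pix(p,d["position"]))
    for t in ["strip","test_board","plate_top","leaf"]:
        for d in r.regions_of(p,t):
            q=w[d["region"]]; q=q[~np.isnan(q[:,0])]
            if len(q)<50 or q[:,1].mean()>-.1: continue
            h,e=np.histogram(q[:,2],bins=np.arange(-.01,.2,.004)); zc=e[h.argmax()]+.002
            a=q[abs(q[:,2]-zc)<.004]
            print(t,round(d["score"],2),len(a),rect(a[:,:2]),"z",round(np.median(a[:,2]),4))
E
python3 look.py 2
```

```text
t: 8.5
position: [0.5076, -0.1689, 0.0925]
orientation: [-0.0, 1.0, 0.001, -0.001]
contact_force: [-0.3, -0.1, -2.5]
opening: 0.217
grasp_force: 68.7
t: 9.0
position: [0.5098, -0.1918, 0.0937]
orientation: [-0.0, 1.0, 0.001, -0.0]
contact_force: [-0.7, 0.4, -1.2]
opening: 0.224
grasp_force: 68.7
t 9.0 pos [ 0.5098 -0.1918  0.0937] off units [-0.39  0.11  0.15] turn units [-0.    0.   -0.02] f [-0.7  0.4 -1.2] open 0.224 grip 68.7
wrist
strip_front [ 0.5891 -0.1884  0.0862] 0.69 [315. 104.]
strip_tail [ 0.4674 -0.193   0.0864] 0.57 [325. 382.]
strip_grip [ 0.5109 -0.1903  0.1082] 0.77 [319. 323.]
leaf_lip [ 0.6041 -0.1934  0.0358] 0.58 [326.  73.]
strip 0.56 16505 (array([ 523.5, -190.7]), array([ 40.1, 120.5]), 90.0) z 0.0909
test_board 0.7 22917 (array([ 566.9, -193. ]), array([145.8, 110. ]), 0.3) z 0.0183
test_board 0.31 16585 (array([ 523.5, -190.7]), array([120.5,  40.2]), 0.1) z 0.0909
plate_top 0.71 2352 (array([ 588.8, -192.8]), array([11.9, 50. ]), 0.1) z 0.0242
leaf 0.7 13040 (array([ 614.9, -192.8]), array([40.9, 68.2]), 0.1) z 0.0354
scene
strip_front [ 0.5863 -0.1938  0.0845] 0.78 [461. 243.]
strip_tail [ 0.47   -0.1923  0.0877] 0.84 [440. 290.]
strip_tail [ 0.6028 -0.1922  0.0339] 0.64 [458. 260.]
strip_grip [ 0.5121 -0.1972  0.1051] 0.63 [453. 263.]
leaf_lip [ 0.6052 -0.1927  0.0332] 0.57 [458. 260.]
plate_top [ 0.5752 -0.189   0.022 ] 0.83 [450. 276.]
plate_top [ 0.6047 -0.1932  0.0335] 0.41 [458. 260.]
strip 0.63 638 (array([ 526.3, -192.6]), array([ 39.5, 122. ]), 89.9) z 0.0916
test_board 0.89 2639 (array([ 586.8, -194. ]), array([183. , 109.9]), 0.3) z 0.019
test_board 0.22 707 (array([ 560.8, -194.2]), array([ 49.2, 108.7]), 89.6) z 0.0248
plate_top 0.57 726 (array([ 560.7, -194.3]), array([ 49.7, 108.5]), 89.9) z 0.0247
plate_top 0.18 650 (array([ 526.3, -192.1]), array([122.2,  39.6]), 0.3) z 0.0916
leaf 0.71 169 (array([ 637.3, -203.4]), array([89.5, 38.6]), 37.8) z 0.0363
```

```bash
python3 -m jog '{"offset":[[-0.6,0.08,0.9],[-0.4,0,0.9],[0,0,0],[0,0,0]],"turn":[[0,0,0],[0,0,0],[0,0,0],[0,0,0]],"claw":[0,0,0,0]}'
cat > tilt.py <<'E'
from h import *
import sys
togo([.5545,-.194,.032],0.3)
for n in ["wrist","scene"]:
    p=r.capture(n); w=cloud(p); cv2.imwrite(f"pics/{n}_{sys.argv[1]}.png",p["frame"])
    print(n)
    for t in ["strip","leaf","test_board","plate_top"]:
        for d in r.regions_of(p,t)[:1]:
            m=cv2.erode(d["region"].astype(np.uint8),np.ones((3,3)))>0
            q=w[m]; q=q[~np.isnan(q[:,0])]
            if len(q)<50: continue
            h,e=np.histogram(q[:,2],bins=np.arange(-.01,.2,.004)); zc=e[h.argmax()]+.002
            a=q[abs(q[:,2]-zc)<.005]
            for _ in range(3):
                A=np.c_[a[:,:2]-a[:,:2].mean(0),np.ones(len(a))]; c=np.linalg.lstsq(A,a[:,2],rcond=None)[0]; a=a[abs(A@c-a[:,2])<.003]
            print(t,len(a),rect(a[:,:2]),"x",np.round(np.percentile(a[:,0],[.5,99.5])*1000,1),"y",np.round(np.percentile(a[:,1],[.5,99.5])*1000,1),"slope deg x,y",np.round(np.degrees(c[:2]),2),"z",round(c[2],4))
E
python3 tilt.py 3
```

```text
t: 10.5
position: [0.4859, -0.1944, 0.0497]
orientation: [0.0, 1.0, 0.002, 0.001]
contact_force: [-0.5, -0.3, -1.9]
opening: 0.223
grasp_force: 68.6
t 10.5 pos [ 0.4859 -0.1944  0.0497] off units [ 2.74 -0.01  0.71] turn units [ 0.   -0.01 -0.02] f [-0.5 -0.3 -1.9] open 0.223 grip 68.6
wrist
strip 15960 (array([ 499.6, -193.4]), array([ 39.1, 119.8]), 90.0) x [441.2 559.2] y [-212.7 -174.1] slope deg x,y [ 0.05 -0.  ] z 0.0469
test_board 30174 (array([ 549.5, -193.2]), array([110.2, 108.5]), 0.2) x [495.6 603.5] y [-246.7 -139.6] slope deg x,y [0.12 0.  ] z 0.0184
plate_top 12813 (array([ 552.1, -193.3]), array([90.9, 49.4]), 0.4) x [515.2 597. ] y [-217.4 -168.8] slope deg x,y [0.03 0.04] z 0.0243
scene
strip 1865 (array([378.9, 160.5]), array([167.8,  53.6]), 45.8) x [306.9 447.7] y [ 88.2 232.2] slope deg x,y [0.01 0.07] z 0.0064
test_board 1135 (array([ 586.8, -195. ]), array([107.3, 182.8]), 89.8) x [496.  671.8] y [-248.2 -142. ] slope deg x,y [0.23 0.02] z 0.0189
plate_top 70 (array([ 558.5, -214.2]), array([101.2,   7.4]), 0.2) x [508.1 608.5] y [-218.  -210.5] slope deg x,y [ 0.46 -3.64] z 0.0246
```

View pics/wrist_3.png

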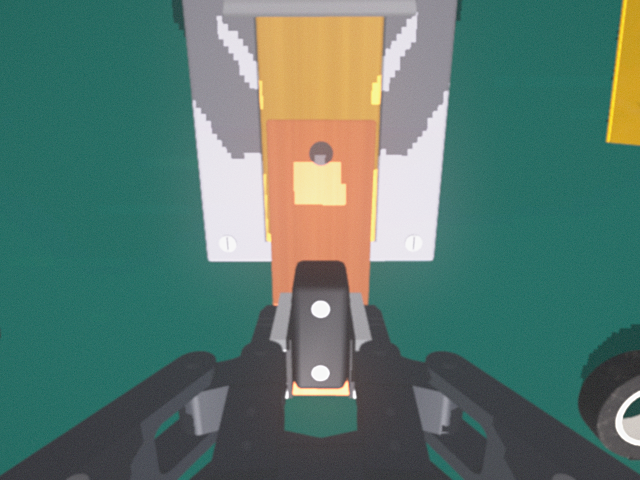

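```bash
python3 -m jog '{"offset":[[0,0,0.3],[0,0,0.3],[0,0,0.08],[0,0,0],[0,0,0]],"turn":[[0,0,0],[0,0,0],[0,0,0],[0,0,0],[0,0,0]],"claw":[0,0,0,0,0]}'
python3 tilt.py 4 | head -4
```

```text
t: 11.62
position: [0.485, -0.1943, 0.0319]
orientation: [0.0, 1.0, 0.001, 0.0]
contact_force: [0.5, -0.6, -2.3]
opening: 0.216
grasp_force: 68.8
t 11.62 pos [ 0.485  -0.1943  0.0319] off units [ 2.78 -0.   -0.  ] turn units [ 0.   -0.   -0.03] f [ 0.5 -0.6 -2.3] open 0.216 grip 68.8
wrist
strip 15913 (array([ 498.7, -193.2]), array([ 39.2, 119.6]), 89.9) x [440.6 558.2] y [-212.6 -174. ] slope deg x,y [-0.05  0.  ] z 0.0291
test_board 35462 (array([ 546.9, -193.2]), array([105.3, 109.4]), 0.4) x [495.3 598.6] y [-246.7 -139.4] slope deg x,y [ 0.17 -0.01] z 0.0184
```

```bash
python3 -m jog '{"offset":[[0.3,0,-0.02],[0.4,0,0],[0.4,0,0],[0.3,0,0],[0.2,0,0]],"turn":[[0,0,0],[0,0,0],[0,0,0],[0,0,0],[0,0,0]],"claw":[0,0,0,0,0]}'
python3 -m jog '{"offset":[[0.2,0,0],[0.2,0,0],[0.2,0,0],[0,0,0]],"turn":[[0,0,0],[0,0,0],[0,0,0],[0,0,0]],"claw":[0,0,0,0]}'
python3 tilt.py 5
```

```text
t: 12.75
position: [0.5253, -0.1941, 0.0321]
orientation: [-0.0, 1.0, 0.001, -0.0]
contact_force: [-0.8, -0.1, -2.2]
opening: 0.219
grasp_force: 68.8
t: 13.25
position: [0.5402, -0.1941, 0.0323]
orientation: [0.0, 1.0, 0.001, 0.0]
contact_force: [-0.4, 0.2, -1.7]
opening: 0.215
grasp_force: 68.8
t 13.25 pos [ 0.5402 -0.1941  0.0323] off units [ 0.57 -0.    0.01] turn units [ 0.   -0.   -0.03] f [-0.4  0.2 -1.7] open 0.215 grip 68.8
wrist
strip 9960 (array([ 543.4, -192.9]), array([39.9, 99.6]), 89.5) x [495.1 592.6] y [-212.5 -173.6] slope deg x,y [-0.04  0.05] z 0.0295
leaf 33068 (array([ 622.9, -192.5]), array([67.9, 55.8]), 89.9) x [597.8 650.2] y [-225.6 -159.6] slope deg x,y [-1.19 -0.03] z 0.0355
test_board 33567 (array([ 622.7, -192.7]), array([56.3, 68.5]), 0.0) x [597.7 650.2] y [-226.1 -159.1] slope deg x,y [-1.22 -0.03] z 0.0355
plate_top 2142 (array([ 564.6, -192.9]), array([54.2, 50. ]), 0.0) x [537.8 591.5] y [-217.5 -168.2] slope deg x,y [-0.02  0.04] z 0.0242
scene
strip 465 (array([ 551. , -195.5]), array([ 37.4, 111.5]), 87.7) x [496.  606.7] y [-212.9 -175.7] slope deg x,y [-0.07  0.05] z 0.0302
test_board 1879 (array([ 572.6, -195.2]), array([107.2, 155.7]), 89.7) x [495.8 642.8] y [-248.1 -142. ] slope deg x,y [0.15 0.03] z 0.0188
plate_top 1742 (array([ 571.9, -194.7]), array([105.8, 154.3]), 89.7) x [495.8 621.6] y [-247.1 -142.3] slope deg x,y [0.19 0.01] z 0.0188
```

View pics/wrist_5.png

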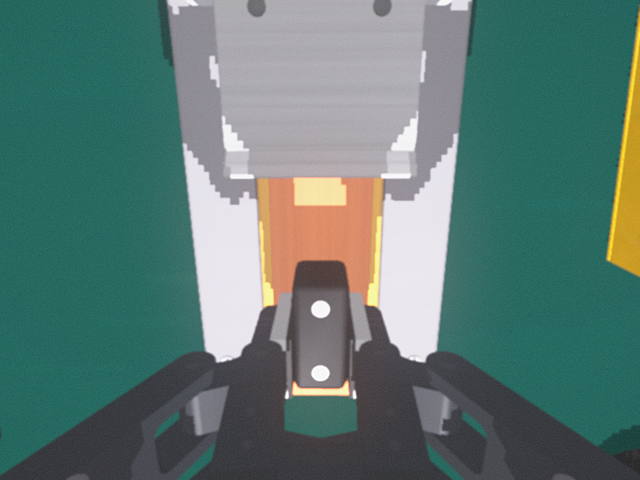

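```bash
python3 -m jog '{"offset":[[0.2,0,0],[0.2,0,0],[0.2,0,0],[0.02,0,0],[0,0,0]],"turn":[[0,0,0],[0,0,0],[0,0,0],[0,0,0],[0,0,0]],"claw":[0,0,0,0,0]}'
python3 tilt.py 6
python3 - <<'E'
from h import *
p=r.capture("scene"); cv2.imwrite("pics/c6.png",cv2.resize(p["frame"][215:335,390:510],None,fx=5,fy=5,interpolation=cv2.INTER_CUBIC))
for t in ["strip_front","strip_tail","leaf_lip","strip_grip"]:
    for n in ["scene","side"]:
        q=p if n=="scene" else r.capture("side")
        for d in r.tip_of(q,t):
            if d["position"][1]<-.1: print(n,t,np.round(d["position"],4),round(d["score"],2))
E
```

```text
t: 14.38
position: [0.5552, -0.1941, 0.0321]
orientation: [-0.0, 1.0, 0.001, -0.0]
contact_force: [-0.4, 0.1, -2.2]
opening: 0.219
grasp_force: 68.8
t 14.38 pos [ 0.5552 -0.1941  0.0321] off units [-0.03 -0.    0.01] turn units [-0.    0.   -0.03] f [-0.4  0.1 -2.2] open 0.219 grip 68.8
wrist
strip 5567 (array([ 554.6, -192.8]), array([20. , 44.3]), 89.4) x [533.5 576.3] y [-202.5 -183.5] slope deg x,y [-0.9   0.07] z 0.0552
leaf 39173 (array([ 630.4, -192.8]), array([68.3, 67.8]), 0.5) x [599.3 663.8] y [-225.7 -159.5] slope deg x,y [0.75 0.03] z 0.0357
test_board 39152 (array([ 630.5, -192.7]), array([68.3, 67.5]), 0.6) x [599.3 663.9] y [-225.7 -159.5] slope deg x,y [0.75 0.03] z 0.0357
plate_top 1448 (array([ 571., -193.]), array([39.3, 50.1]), 0.4) x [552.4 590.3] y [-217.8 -168.1] slope deg x,y [-0.04  0.03] z 0.0242
scene
strip 335 (array([ 534.1, -195.1]), array([34.5, 46. ]), 88.1) x [512.1 555. ] y [-212.5 -177.6] slope deg x,y [-0.22 -0.29] z 0.0301
leaf 135 (array([ 633.8, -202.1]), array([26.5, 72.2]), 48.6) x [602.1 661.4] y [-225.5 -178.2] slope deg x,y [-2.36 -2.22] z 0.036
test_board 2198 (array([ 580.7, -194.8]), array([171.6, 108. ]), 0.6) x [496.3 643.7] y [-247.8 -141.9] slope deg x,y [0.04 0.07] z 0.0189
plate_top 96 (array([ 545.3, -211.8]), array([ 41.5, 100. ]), 62.6) x [507.1 569.5] y [-217.9 -172.1] slope deg x,y [-0.44  0.35] z 0.0243
scene strip_front [ 0.6326 -0.196   0.0197] 0.85
side strip_front [ 0.6308 -0.1961  0.024 ] 0.83
scene strip_tail [ 0.514  -0.1915  0.0277] 0.62
side strip_tail [ 0.5106 -0.195   0.0237] 0.79
scene leaf_lip [ 0.6051 -0.1929  0.032 ] 0.54
scene strip_grip [ 0.5603 -0.1958  0.0462] 0.92
side strip_grip [ 0.5561 -0.1962  0.0447] 0.77
side strip_grip [ 5.83e-01 -1.91e-01  2.00e-04] 0.48
side strip_grip [ 0.5056 -0.1965  0.024 ] 0.18
```

View pics/c6.png

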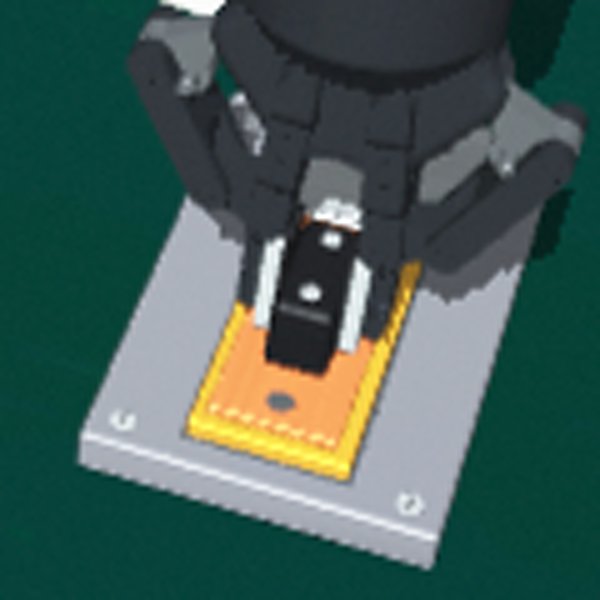

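```bash
python3 -m jog '{"offset":[[0,0,0.03],[0,0,0.03],[0,0,0.03],[0,0,0],[0,0,0]],"turn":[[0,0,0],[0,0,0],[0,0,0],[0,0,0],[0,0,0]],"claw":[0,0,0,0,0]}'
cat > press.py <<'E'
from h import *
f=[];z=[]
for n in range(6):
    p=r.capture("wrist" if n%2 else "scene"); s=r.sense(); f.append(s["contact_force"]); z.append(s["position"])
    w=cloud(p); k=(abs(w[...,1]+.193)<.026)&(w[...,0]>.508)&(w[...,0]<.59)&(w[...,2]<.029)&(w[...,2]>.019)
    edge=k&(abs(w[...,1]+.193)>.0215)&(abs(w[...,1]+.193)<.0235)
    b=(abs(w[...,1]+.193)>.03)&(abs(w[...,1]+.193)<.05)&(w[...,0]>.5)&(w[...,0]<.58)&(abs(w[...,2]-.018)<.004)
    st=(abs(w[...,1]+.193)<.017)&(w[...,0]>.515)&(w[...,0]<.59)&(abs(w[...,2]-.027)<.006)
    print(n,"plate z",edge.sum(),np.round(np.nanmedian(w[edge][:,2]),4),"board",np.round(np.nanmedian(w[b][:,2]),4),"strip top",st.sum(),np.round(np.nanmedian(w[st][:,2]),4))
print("F",np.round(np.mean(f,0),2),"pos",np.round(np.mean(z,0),4),s["ft_torque"].round(2) if hasattr(s["ft_torque"],"round") else s["ft_torque"],s["t"])
E
python3 press.py
```

```text
t: 16.15
position: [0.5553, -0.1941, 0.0302]
orientation: [0.0, 1.0, 0.001, 0.0]
contact_force: [-1.9, 0.7, 2.6]
opening: 0.215
grasp_force: 69.2
0 plate z 79 0.0239 board 0.0188 strip top 332 0.028
1 plate z 797 0.0234 board 0.0183 strip top 4164 0.0274
2 plate z 81 0.0238 board 0.0189 strip top 325 0.0279
3 plate z 802 0.0234 board 0.0183 strip top 4159 0.0274
4 plate z 81 0.0237 board 0.0189 strip top 323 0.028
5 plate z 793 0.0233 board 0.0183 strip top 4163 0.0274
F [-1.64  0.33  2.49] pos [ 0.5553 -0.1941  0.0302] [0.26 0.58 0.05] 16.45
```

```bash
python3 -m jog '{"offset":[[0,0,0.03],[0,0,0.03],[0,0,0.03],[0,0,0],[0,0,0]],"turn":[[0,0,0],[0,0,0],[0,0,0],[0,0,0],[0,0,0]],"claw":[0,0,0,0,0]}'
python3 press.py
```

```text
t: 17.08
position: [0.5553, -0.1941, 0.028]
orientation: [0.0, 1.0, 0.001, 0.0]
contact_force: [-2.8, 1.2, 5.6]
opening: 0.218
grasp_force: 69.6
0 plate z 78 0.0216 board 0.0189 strip top 345 0.026
1 plate z 795 0.0213 board 0.0183 strip top 4288 0.0253
2 plate z 74 0.0218 board 0.019 strip top 335 0.026
3 plate z 787 0.0212 board 0.0183 strip top 4310 0.0253
4 plate z 76 0.0214 board 0.0188 strip top 342 0.0261
5 plate z 793 0.0212 board 0.0183 strip top 4288 0.0253
F [-2.86  1.52  5.73] pos [ 0.5553 -0.1941  0.028 ] [ 0.46  0.96 -0.02] 17.375
```

```bash
python3 -m jog '{"offset":[[0,0,0.007],[0,0,0],[0,0,0],[0,0,0]],"turn":[[0,0,0],[0,0,0],[0,0,0],[0,0,0]],"claw":[0,0,0,0]}'
python3 press.py | tail -3
python3 - <<'E'
from h import *
p=r.capture("wrist"); w=cloud(p)
k=(abs(w[...,1]+.193)<.017)&(w[...,0]>.58)&(w[...,0]<.595)&(abs(w[...,2]-.025)<.005)
print("front part z",np.nanmedian(w[k][:,2]),"y",np.round(np.nanpercentile(w[(abs(w[...,2]-.0253)<.0015)&(w[...,0]>.57)&(w[...,0]<.595)][:,1],[1,99]),4))
L=(abs(w[...,1]+.193)<.03)&(w[...,0]>.61)&(w[...,0]<.65)&(w[...,2]<.06); print("leaf z",np.round(np.nanmedian(w[L][:,2]),4), "slope",np.round(np.polyfit(w[L][:,0],w[L][:,2],1)[0],4))
p=r.capture("scene"); w=cloud(p)
for lo,hi in((.512,.520),(.520,.53),(.53,.54)):
    k=(abs(w[...,1]+.193)<.017)&(w[...,0]>lo)&(w[...,0]<hi)&(abs(w[...,2]-.025)<.005); print("tail z",lo,np.nanmedian(w[k][:,2]))
E
```

```text
t: 17.88
position: [0.5553, -0.1941, 0.0279]
orientation: [0.0, 1.0, 0.001, 0.0]
contact_force: [-3.6, 2.6, 6.6]
opening: 0.223
grasp_force: 69.6
4 plate z 77 0.0216 board 0.0189 strip top 344 0.0258
5 plate z 791 0.0211 board 0.0183 strip top 4306 0.0251
F [-2.51  1.59  5.8 ] pos [ 0.5553 -0.1941  0.0278] [ 0.44  0.89 -0.02] 18.175
front part z 0.02509024361040446 y [-0.2126 -0.1736]
leaf z 0.0353 slope 0.0022
tail z 0.512 0.02500080308456848
tail z 0.52 0.025640504580353718
tail z 0.53 0.025980470371152475
```

```bash
python3 -c "
from station import r
print(r.finish_job())"
```

```text
the job is handed in; nothing more can be done
None
```

I handed the job in at about 18 s of the 42 s allowed: the strip's front edge is about 25 mm under the leaf, straight and within about 1 mm of the middle, with the leaf still lying flat, and the arm is holding it pressed with the plate sunk about 3 mm (roughly 8 N). The hand-in call returned no verdict, so these figures are from my own camera and force readings.

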